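# Set the basket moulds on their bases

### The job

The basket maker is about to start weaving: take each of the four wooden moulds by its grip bar and set it on the plywood base of its own shape and size, standing flat and centred so that the same border of base shows all round, the oval and the square turned to match their bases. Set the moulds down rather than dropping them, let go of them all, and leave the mug and the glue bottle where they are.

Things in the scene. Friction and masses are not known exactly. Their poses are not given: they have to be found in the camera images.
- big_round_mould_mid (a point): large round basket mould, loose: pale wood block, 90 mm across, 40 mm high, upright sides; fixed on the middle of its top a dark wooden grip bar 50 mm long (x), 24 mm wide (y), 38 mm high: 78 mm in all, about 0.24 kg. Point: on its upright axis, half-way up, 39 mm above the underside, 20 mm below the middle of the bar; z up. Its turn does not matter.
- big_round_base_top (a point): large round basket base: a plywood plate stuck to the bench, 120 mm across, 8 mm thick, with a row of small dark holes round its edge. The point is the centre of its top face; z up.
- small_round_mould_mid (a point): small round basket mould, loose: pale wood block, 56 mm across, 40 mm high, upright sides; fixed on the middle of its top a dark wooden grip bar 50 mm long (x), 24 mm wide (y), 38 mm high: 78 mm in all, about 0.12 kg. Point: on its upright axis, half-way up, 39 mm above the underside, 20 mm below the middle of the bar; z up. Its turn does not matter.
- small_round_base_top (a point): small round basket base: a plywood plate stuck to the bench, 86 mm across, 8 mm thick, with a row of small dark holes round its edge. The point is the centre of its top face; z up.
- oval_mould_mid (a point): oval basket mould, loose: pale wood block, long oval with straight sides, 100 mm along x, 60 mm along y, 40 mm high, upright sides; fixed on the middle of its top a dark wooden grip bar 50 mm long (x), 24 mm wide (y), 38 mm high: 78 mm in all, about 0.20 kg. Point: on its upright axis, half-way up, 39 mm above the underside, 20 mm below the middle of the bar; z up. Long axis to lie along that of the base.
- oval_base_top (a point): oval basket base: a plywood plate stuck to the bench, the same long oval, 130 mm along x, 90 mm along y, 8 mm thick, with a row of small dark holes round its edge. The point is the centre of its top face; z up.
- square_mould_mid (a point): square basket mould, loose: pale wood block, 72 x 72 mm, sides along x and y, 40 mm high, upright sides; fixed on the middle of its top a dark wooden grip bar 50 mm long (x), 24 mm wide (y), 38 mm high: 78 mm in all, about 0.21 kg. Point: on its upright axis, half-way up, 39 mm above the underside, 20 mm below the middle of the bar; z up. Sides to lie parallel to those of the base.
- square_base_top (a point): square basket base: a plywood plate stuck to the bench, 102 x 102 mm, sides along x and y, 8 mm thick, with a row of small dark holes round its edge. The point is the centre of its top face; z up.
- mug_mid (a point): bystander: white ceramic mug, 76 mm across, 85 mm high, handle to its own +y; the point is on its axis, half-way up
- glue_mid (a point): bystander: white glue bottle, upright, 52 mm across, 130 mm high; the point is on its axis, half-way up
Not all that is in view belongs to the job. What is shaped like the part that bears small_round_mould_mid but blue is not meant. What is shaped like the part that bears square_mould_mid but orange is not meant.

How it is judged:
By the outcome, as a careful person would: the job done as asked, in the order asked, and still so for the second after the job is handed in, with the robot touching nothing.
It also fails if it takes over 104 s, if anything falls off the work surface, if the arm or the gripper's body presses on something with over 40 N, if the wrist force passes 120 N, or if a joint passes its speed limit or range.

### The arm

A 6-joint arm with a two-finger parallel gripper is mounted at the origin on the work surface. World frame = base frame: x ahead of the robot, y to its left, z up, the work surface at z = 0. Lengths are in m, angles in rad, forces in N, time in s.
With the tool pointing down it reaches from about 0.3 to 0.95 m from the base axis. Payload 3.1 kg.
Tool frame: the origin (TCP) lies at the very end of the fingers, on their centre line; the grasp point (between the pads) lies 19 mm behind it (bot.grasp_offset is the distance from the TCP to the grasp point, in m); z points along the fingers, y is the line along which they close (so a half turn about z gives the same grasp; the last joint's range is limited). The gripper opens to 85 mm and grips with 20 to 120 N. Pads are 22 mm wide; open, the fingers measure 114 mm over their backs; the gripper's body (76 mm by 85 mm) begins 54 mm behind the grasp point. The pads swing forward as they close: fully open they stand 13 mm farther back than shut.
Start: joints at [-1.344, 0.308, 1.634, -0, 1.2, -0.07], TCP at [0.183, -0.598, 0.231] pointing down, gripper open.
Joint ranges: [-3.06, 3.06], [-0.79, 1.96], [0.05, 2.63], [-1.19, 4.34], [0.05, 2.64], [-2.94, 2.94]. Speed limits (rad/s): [2.79, 2.79, 3.14, 3.14, 3.14, 3.14].

### API

Orientations are given as [roll, pitch, yaw] about the fixed x, y, z axes, in that order (R = Rz(yaw) Ry(pitch) Rx(roll)).
In Python, from workcell import state, optics, finish_job, bot gives the robot as it stands.
- The arm moves only by the tool step_arm, never from a script. Its argument "increments" is text: rows parted by semicolons, each of 7 numbers parted by spaces: the shift along the tool's x, y, z in cm, then the turn, a rotation vector about the tool's x, y, z in rad, then the closure in counts, from 0 (fully open) to 255 (shut). A call has 1 to 8 rows; each row is the pose to reach, as a shift and turn from the pose commanded when the call began, along the tool's axes at that moment; what a row does not reach only later rows make up. A row lasts 1/8 s, in which the tool goes at most 62.5 mm and 10.7 degrees, less where a joint would pass 70% of its speed; a pose out of reach is approached as far as the arm can. A call with a gripper value outside its range is refused whole. The fingers move at their own pace and stop on an object; the grip force is fixed at half the most. Time passes only in rows, so rows that repeat a pose let the fingers close. It gives the time, the measured TCP pose, the force, the opening and the grip force at its end, in the units of the state.
- state(): the state, without advancing time (a new reading comes with each control period).
- optics.camera(name): name is "scene" or "top"; returns a dict with "img" (400x640x3 uint8, red, green, blue), "z_map" (400x640 float32, m along the optical axis (not along the pixel's ray), 0 where there is no reading), "mtx" (3x3 intrinsics, pixels), "rvec" (rotation vector, rad) and "tvec" (3), from world to camera coordinates, as OpenCV has them. Camera axes: x right, y down, z forward; pixel columns grow to the right and rows downward; lengths in m; the calibration is good to about 2 mm. A picture is of the moment at which its call begins.
- finish_job(): hands the job in; it is judged then, once.
The state is a dict: "clock": time; "joint_pos": joint angles; "dq": joint speeds; "effort": joint torques, N m; "ee_pos": TCP position; "eef_rot": TCP orientation; "wrist_force": force on the tool from outside, world axes, zero at the start; "ft_torque": the same for the moment, N m; "finger_gap": opening from 0.0 (shut) to 1.0 (fully open); "finger_force": force on a finger pad.
Only numpy, scipy, OpenCV 4.12 (cv2) and the standard library are available. Lean on these libraries where they do the work, as an engineer would, in place of code of your own. Each camera call takes 0.05 s, during which the arm holds its last target. There are 200 camera calls.

## Working session

There is one attempt and no reset: what is moved stays moved. The work goes in short steps, Python scripts to look and compute and a tool call to move; the robot and the scene stay as the last step left them, time stands still between calls to the robot, and variables do not carry over. Pictures are saved under pics/ and viewed, at most 14 in all, crops included, and the job is handed in when it is done.

Besides the shell and the picture viewer there is one more tool, called after "Call:" as a command line: name --argument value ..., lists and objects as JSON in quotes. step_arm: Moves the arm, as the interface text tells. Its arguments: {"type":"object","properties":{"increments":{"type":"string"}},"required":["increments"]}

```bash
mkdir -p pics; ls; cat > h.py <<'E'
import numpy as np, cv2
from workcell import state, optics, finish_job, bot
def cam(n):
    c=optics.camera(n); c['R']=cv2.Rodrigues(np.array(c['rvec'],float))[0]; c['t']=np.array(c['tvec'],float).ravel(); return c
def ray(c,uv,z):
    uv=np.atleast_2d(np.array(uv,float)); d=np.c_[uv,np.ones(len(uv))]@np.linalg.inv(c['mtx']).T@c['R']; o=-c['R'].T@c['t']
    return o+d*((z-o[2])/d[:,2])[:,None]
def cloud(c):
    h,w=c['z_map'].shape; v,u=np.mgrid[:h,:w]; z=c['z_map']
    p=np.stack([u*z,v*z,z],-1)@np.linalg.inv(c['mtx']).T
    P=(p-c['t'])@c['R']; P[z==0]=np.nan; return P
def save(c,f): cv2.imwrite('pics/'+f,c['img'][:,:,::-1])
E
python3 - <<'E'
from h import *
for n in('scene','top'):
    c=cam(n); save(c,n+'0.png'); print(n,-c['R'].T@c['t'],c['R'][2],c['mtx'][0,0])
print(state())
E
```

```text
pics
scene [ 1.03708093 -0.61226583  1.08760956] [-0.39306449  0.48432032 -0.78162276] 415.56113953760587
top [0.43352311 0.0015861  1.50486116] [ 7.37262123e-02 -8.77713143e-04 -9.97278133e-01] 462.59826571961844
{'clock': 0.1, 'joint_pos': array([-1.34371563e+00,  3.08967849e-01,  1.63507809e+00,  7.01559597e-06,
        1.19968188e+00, -6.96907783e-02]), 'dq': array([-0.0010153 , -0.00409274, -0.00416012, -0.00158525,  0.00087391,
       -0.00056641]), 'effort': array([-1.27207986e-04, -4.16408122e+01, -2.77644932e+01, -1.05375540e-05,
        4.00219506e-03, -6.86655298e-06]), 'ee_pos': array([ 0.18258288, -0.59694857,  0.23012185]), 'eef_rot': array([-3.13946312e+00, -1.55198008e-04,  2.96768759e-01]), 'wrist_force': array([-0.55468788, -0.12626252, -0.1447418 ]), 'ft_torque': array([ 0.03569119, -0.01200452, -0.01181048]), 'finger_force': 0.0, 'finger_gap': 0.9980092405048259}
```

View pics/top0.png

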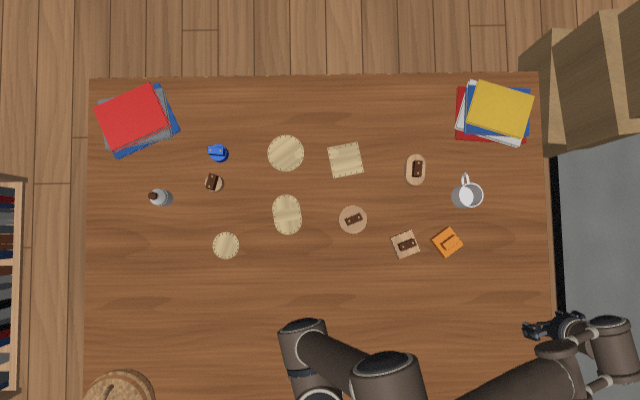

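View pics/scene0.png

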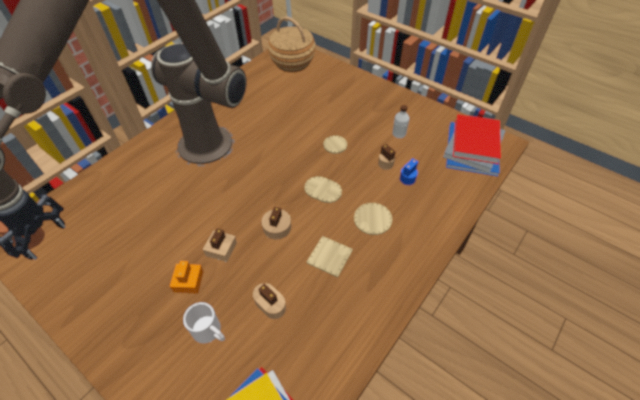

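Top view (up = +x, left = +y) candidates:
- **Small round mould:** the wooden one at (214,182). The blue lookalike at (217,152) is not meant.
- **Square mould:** the wooden one at (405,244). The orange lookalike at (447,242) is not meant.
- **Other moulds:** big round (353,219), oval (416,169).
- **Bases:** big round (286,153), square (346,160), oval (287,214), small round (226,245).
- **Bystanders:** mug (467,195), glue (160,198).

```bash
cat >> h.py <<'E'
def rect_axis(pts):
    (x,y),(w,h),a=cv2.minAreaRect((pts*1e4).astype(np.float32)); 
    if w<h: w,h,a=h,w,a+90
    return np.array([x,y])/1e4,w/1e4,h/1e4,(a+90)%180-90
def blobs(c,mask,z,amin=15):
    n,l,s,ce=cv2.connectedComponentsWithStats(mask.astype(np.uint8)); out=[]
    for i in range(1,n):
        if s[i,4]<amin: continue
        v,u=np.nonzero(l==i); P=ray(c,np.c_[u,v],z)[:,:2]; m=P.mean(0)
        ev,V=np.linalg.eigh(np.cov((P-m).T)); ang=np.degrees(np.arctan2(V[1,1],V[0,1]))
        out.append((ce[i].round(1),s[i,4],m.round(4),(4*np.sqrt(ev[::-1])).round(4),round((ang+90)%180-90,1),l==i))
    return out
E
python3 - <<'E'
from h import *
c=cam('top'); np.savez('pics/top.npz',**c); P=cloud(c); Z=P[:,:,2]
hsv=cv2.cvtColor(c['img'],cv2.COLOR_RGB2HSV)
for n,(u,v) in dict(table=(320,280),base=(286,160),mould=(344,226),bar=(353,219),barS=(405,244)).items(): print(n,hsv[v-1:v+2,u-1:u+2].reshape(-1,3).mean(0).round(),np.nanmedian(Z[v-1:v+2,u-1:u+2]).round(4))
reg=np.zeros(Z.shape,bool); reg[110:275,130:500]=1
for nm,lo,hi,z in(('base',.005,.012,.008),('block',.03,.05,.04),('bar',.066,.09,.078)):
    print(nm)
    for b in blobs(c,reg&(Z>lo)&(Z<hi),z,8): print(b[:5], hsv[b[5]].mean(0).round())
cv2.imwrite('pics/crop.png',cv2.resize(c['img'][130:270,195:475,::-1],(784,392),interpolation=cv2.INTER_CUBIC))
E
```

```text
table [ 13. 139. 142.] -0.0017
base [ 19.  79. 183.] 0.0062
mould [ 15.  94. 177.] 0.0418
bar [ 11. 141.  84.] 0.0759
barS [ 11. 145.  86.] 0.0764
base
(array([173.6, 132.9]), np.int32(8), array([0.7559, 0.4619]), array([0.0212, 0.0084]), np.float64(57.8)) [ 85. 113. 122.]
(array([285.3, 152.5]), np.int32(755), array([0.6851, 0.0968]), array([0.1222, 0.1179]), np.float64(-85.5)) [ 19.  79. 186.]
(array([344.9, 158.9]), np.int32(681), array([ 0.6608, -0.0975]), array([0.121, 0.118]), np.float64(-36.8)) [ 19.  79. 185.]
(array([462.4, 189.1]), np.int32(8), array([ 0.5554, -0.4768]), array([0.0192, 0.0095]), np.float64(-27.8)) [  4.   4. 211.]
(array([466.8, 188.9]), np.int32(11), array([ 0.5558, -0.4913]), array([0.0205, 0.0182]), np.float64(57.9)) [  5.   5. 198.]
(array([467.4, 197.2]), np.int32(76), array([ 0.5287, -0.4922]), array([0.0495, 0.0428]), np.float64(-64.0)) [ 17.   5. 203.]
(array([286.5, 213.6]), np.int32(658), array([0.4853, 0.0953]), array([0.1336, 0.0982]), np.float64(9.4)) [ 19.  80. 184.]
(array([225.5, 244.5]), np.int32(400), array([0.389 , 0.2928]), array([0.09  
[... 2237 characters left out ...]
3245]), array([0.0571, 0.0306]), np.float64(-16.4)) [ 11. 144.  90.]
(array([469.7, 192.2]), np.int32(213), array([ 0.5397, -0.4769]), array([0.1109, 0.1018]), np.float64(-1.6)) [ 11.  14. 167.]
(array([160.3, 196.4]), np.int32(108), array([0.5424, 0.4804]), array([0.0666, 0.052 ]), np.float64(-12.5)) [ 19.  16. 141.]
(array([353.4, 218.4]), np.int32(127), array([ 0.4648, -0.1152]), array([0.0586, 0.0277]), np.float64(-67.9)) [ 12. 136. 100.]
(array([450.4, 241.6]), np.int32(141), array([ 0.3888, -0.4111]), array([0.0595, 0.0299]), np.float64(-54.8)) [ 15. 179. 193.]
(array([407. , 243.9]), np.int32(132), array([ 0.3838, -0.2779]), array([0.0597, 0.0284]), np.float64(-70.2)) [ 11. 140.  93.]
```

View pics/crop.png

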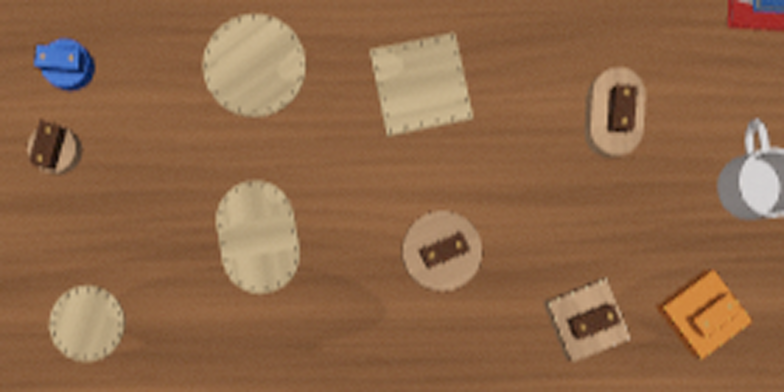

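The crop confirms it: dark bars sit on pale blocks for the four wanted moulds, and the lookalikes are plainly blue and orange. Next I refine the base centres and angles.

```bash
cat >> h.py <<'E'
def soft(c,box,z,fn,k=6):
    """upsampled colour mask in box (u0,v0,u1,v1) -> world points of its largest blob"""
    u0,v0,u1,v1=box; im=cv2.resize(c['img'][v0:v1,u0:u1],None,fx=k,fy=k,interpolation=cv2.INTER_CUBIC)
    m=fn(cv2.cvtColor(im,cv2.COLOR_RGB2HSV).astype(int)).astype(np.uint8)
    n,l,s,_=cv2.connectedComponentsWithStats(m); i=1+s[1:,4].argmax()
    cs,_=cv2.findContours((l==i).astype(np.uint8),cv2.RETR_EXTERNAL,cv2.CHAIN_APPROX_NONE)
    f=cv2.drawContours(np.zeros_like(m),cs,-1,1,-1); v,u=np.nonzero(f)
    return ray(c,np.c_[(u+.5)/k-.5+u0,(v+.5)/k-.5+v0],z)[:,:2]
def stat(P,sym=2):
    m=P.mean(0); d=(P-m)@[1,1j]; a=np.degrees(np.angle((d**sym).sum()))/sym
    if sym==4: a+=45
    return m.round(4), round(a,2), (rect_axis(P)[1:3]), round(2*np.sqrt(2*np.mean(abs(d)**2)),4)
pale=lambda h:(h[...,1]<108)&(h[...,2]>150)
dark=lambda h:(h[...,2]<122)&(h[...,0]<40)
BASES=dict(big=(258,125,315,182),square=(318,130,373,188),oval=(262,185,314,243),small=(205,222,248,268))
BARS=dict(oval=(404,152,430,182),big=(336,203,370,234),square=(390,230,422,258),small=(196,166,226,196))
E
python3 - <<'E'
from h import *
c=cam('top')
for k,b in BASES.items(): print(k,stat(soft(c,b,.008,pale),4 if k=='square' else 2))
for k,b in BARS.items(): print('bar',k,stat(soft(c,b,.077,dark)))
for k,b in dict(oval=(398,148,432,192),square=(386,226,424,262),big=(332,198,374,240)).items(): print('block',k,stat(soft(c,b,.04,lambda h:(pale(h)|dark(h))),4 if k=='square' else 2))
s=cam('scene')
for n,c_,bb in(('scene',s,None),):
    P=cloud(s);Z=P[:,:,2]
    hsv=cv2.cvtColor(s['img'],cv2.COLOR_RGB2HSV).astype(int)
    m=pale(hsv)&(Z<.015); m[:120]=0
    for b in blobs(s,m,.008,150): print(b[:5])
    m=dark(hsv)&(Z>.06)&(Z<.09); m[:120]=0
    for b in blobs(s,m,.07,20): print('bar',b[:5])
E
```

```text
big (array([0.6838, 0.0966]), np.float64(-12.03), (0.12094041748046876, 0.1198045166015625), np.float64(0.1207))
square (array([ 0.6581, -0.0978]), np.float64(10.45), (0.10479661865234376, 0.10363187255859375), np.float64(0.1193))
oval (array([0.4834, 0.0948]), np.float64(8.36), (0.13099189453125, 0.09087971801757813), np.float64(0.1166))
small (array([0.387 , 0.2933]), np.float64(7.79), (0.08718707275390625, 0.08495857543945312), np.float64(0.0862))
bar oval (array([ 0.6167, -0.3151]), np.float64(-9.16), (0.05369840087890625, 0.03077603454589844), np.float64(0.0482))
bar big (array([ 0.4632, -0.1144]), np.float64(-69.13), (0.05274406127929687, 0.025296339416503905), np.float64(0.046))
bar square (array([ 0.3827, -0.2759]), np.float64(-71.06), (0.05487814331054688, 0.02761841125488281), np.float64(0.0478))
bar small (array([0.5864, 0.3218]), np.float64(-13.21), (0.05464893188476563, 0.03291263122558594), np.float64(0.049))
block oval (array([ 0.6188, -0.3186]), np.float64(-5.45), (0.10010493774414063, 0.06061657104492187), np.float64(0.086))
block square (array([ 0.3825, -0.2796]), n
[... 824 characters left out ...]
199]), np.float64(-83.5))
(array([201.7, 322.2]), np.int32(182), array([ 0.5125, -0.4747]), array([0.056 , 0.0313]), np.float64(76.6))
bar (array([202.7, 138.6]), np.int32(257), array([ 0.0382, -0.0256]), array([0.1497, 0.0698]), np.float64(60.5))
bar (array([387.6, 150.9]), np.int32(100), array([0.5896, 0.3193]), array([0.0615, 0.0381]), np.float64(-19.1))
bar (array([275.2, 215.6]), np.int32(105), array([ 0.4673, -0.12  ]), array([0.0624, 0.029 ]), np.float64(-64.6))
bar (array([217.2, 237.6]), np.int32(133), array([ 0.386 , -0.2823]), array([0.0611, 0.0312]), np.float64(-69.0))
bar (array([267.6, 294.1]), np.int32(150), array([ 0.6226, -0.3234]), array([0.0582, 0.0293]), np.float64(-6.9))
```

```bash
cat >> h.py <<'E'
from scipy.spatial.transform import Rotation as Ro
def plan(x,y,z,yaw,s=None):
    s=s or state(); R=Ro.from_euler('xyz',s['eef_rot']); T=Ro.from_euler('xyz',[np.pi,0,np.radians(yaw)])
    d=R.inv().apply(np.array([x,y,z])-s['ee_pos'])*100; r=(R.inv()*T).as_rotvec()
    print(round(s['clock'],2),'cm',d.round(2),'rot',r.round(3),'rows',round(max(np.linalg.norm(d)/6.25,np.degrees(np.linalg.norm(r))/10.7),1))
E
python3 -c "
from h import *
plan(.385,-.281,.12,110.5)"
```

```text
0.25 cm [ 28.6  -24.32  11.1 ] rot [-1.000e-03 -1.000e-03 -1.632e+00] rows 8.7
```

Call:
step_arm --increments "28.6 -24.3 11.1 0 0 -1.632 100;28.6 -24.3 11.1 0 0 -1.632 100;28.6 -24.3 11.1 0 0 -1.632 100;28.6 -24.3 11.1 0 0 -1.632 100;28.6 -24.3 11.1 0 0 -1.632 100;28.6 -24.3 11.1 0 0 -1.632 100;28.6 -24.3 11.1 0 0 -1.632 100;28.6 -24.3 11.1 0 0 -1.632 100"

```text
clock: 1.25
ee_pos: [0.3855, -0.2796, 0.1195]
eef_rot: [-3.141, -0.001, 1.806]
wrist_force: [-0.9, 0.0, -0.1]
finger_gap: 0.61
finger_force: 0.0
```

```bash
python3 -c "
from h import *
s=state();print(s['ee_pos'],s['eef_rot'],s['finger_gap']);plan(.385,-.281,.12,110.5);plan(.385,-.281,.046,110.5)"
```

```text
[ 0.38549269 -0.27961408  0.11954939] [-3.14075565e+00 -1.48239803e-03  1.80620323e+00] 0.6100668455578723
1.25 cm [-0.12 -0.08 -0.05] rot [-0.001 -0.002 -0.122] rows 0.7
1.25 cm [-0.13 -0.07  7.35] rot [-0.001 -0.002 -0.122] rows 1.2
```

Call:
step_arm --increments "-0.1 -0.1 0 0 0 -0.12 100;-0.1 -0.1 3 0 0 -0.12 100;-0.1 -0.1 5 0 0 -0.12 100;-0.1 -0.1 6 0 0 -0.12 100;-0.1 -0.1 6 0 0 -0.12 100"

```text
clock: 1.88
ee_pos: [0.384, -0.2825, 0.0598]
eef_rot: [-3.141, -0.001, 1.917]
wrist_force: [-1.6, 0.1, 0.0]
finger_gap: 0.607
finger_force: 0.0
```

```bash
python3 -c "
from h import *
s=state();print(s['ee_pos'],s['eef_rot'],s['finger_gap']);plan(.385,-.281,.046,110.5)
c=cam('top');s2=cam('scene')
a=cv2.resize(c['img'][190:290,350:470],(480,400));b=cv2.resize(s2['img'][190:290,170:270],(320*5//4,400))
cv2.imwrite('pics/g1.png',np.hstack([a,b[:,:,:]])[:,:,::-1])"
```

```text
[ 0.38403581 -0.28253164  0.059753  ] [-3.14087132e+00 -1.34639144e-03  1.91674866e+00] 0.6072064202143092
1.88 cm [0.11 0.14 1.38] rot [-0.001 -0.001 -0.012] rows 0.2
```

View pics/g1.png

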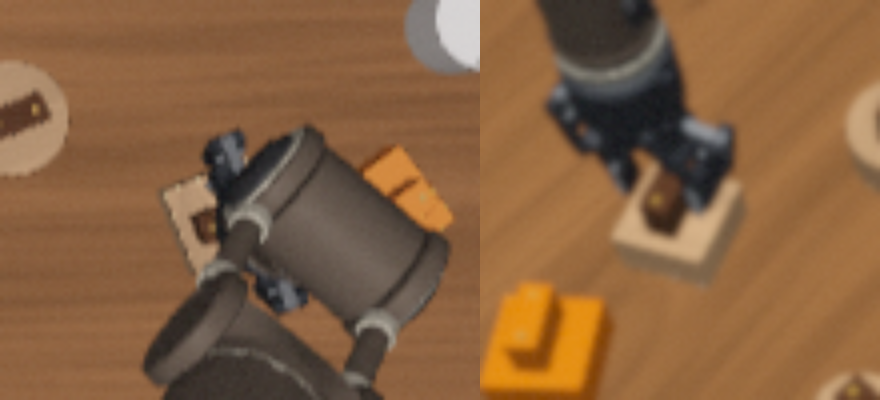

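Fingers straddle the dark bar of the square mould, with the bar at about (660,195) in the right half. I descend and close.

Call:
step_arm --increments "0.1 0.1 1.4 0 0 -0.01 100;0.1 0.1 1.4 0 0 -0.01 100;0.1 0.1 1.4 0 0 -0.01 255;0.1 0.1 1.4 0 0 -0.01 255;0.1 0.1 1.4 0 0 -0.01 255;0.1 0.1 1.4 0 0 -0.01 255;0.1 0.1 1.4 0 0 -0.01 255;0.1 0.1 1.4 0 0 -0.01 255"

```text
clock: 2.98
ee_pos: [0.3851, -0.2817, 0.0464]
eef_rot: [-3.142, 0.0, 1.927]
wrist_force: [-1.5, 0.6, 2.0]
finger_gap: 0.272
finger_force: 59.4
```

```bash
python3 -c "
from h import *
s=state();print(s['ee_pos'],s['eef_rot'],s['finger_gap'],s['finger_force'],s['wrist_force'])
p=s['ee_pos'];plan(p[0],p[1],.16,110.5);plan(.659,-.0995,.16,100.4)"
```

```text
[ 0.38506279 -0.28170859  0.04643686] [-3.14157113e+00  2.07972603e-04  1.92685380e+00] 0.27191183703615907 59.44577157497406 [-1.50976512  0.60873789  2.01845966]
2.98 cm [ -0.    -0.   -11.36] rot [-0.     0.    -0.002] rows 1.8
2.98 cm [  7.53  32.03 -11.36] rot [-0.     0.     0.175] rows 5.6
```

Call:
step_arm --increments "0 0 -6 0 0 0 255;0 0 -10 0 0 0 255;2 8 -11 0 0 0.05 255;4 15 -11 0 0 0.1 255;5.5 21 -11 0 0 0.15 255;7.5 27 -10 0 0 0.175 255;7.5 32 -6 0 0 0.175 255;7.5 32 -3.5 0 0 0.175 255"

```text
clock: 3.98
ee_pos: [0.6625, -0.0977, 0.0811]
eef_rot: [3.137, 0.001, 1.754]
wrist_force: [-0.9, -1.0, -3.3]
finger_gap: 0.274
finger_force: 60.6
```

Call:
step_arm --increments "0 0 0 0 0 0 255;0 0 0 0 0 0 255"

```text
clock: 4.22
ee_pos: [0.6578, -0.0998, 0.0805]
eef_rot: [-3.14, -0.001, 1.752]
wrist_force: [-0.7, -0.3, -2.2]
finger_gap: 0.273
finger_force: 60.5
```

```bash
python3 -c "
from h import *
s=state();print(s['ee_pos'],s['eef_rot'],s['finger_gap'],s['finger_force'],s['wrist_force'])
plan(.659,-.0995,.054,100.4)
c=cam('top');s2=cam('scene')
np.savez('pics/h1.npz',a=c['img'],b=s2['img'])
a=cv2.resize(c['img'][110:210,300:400],(400,400));b=cv2.resize(s2['img'][195:295,275:375],(400,400))
cv2.imwrite('pics/g2.png',np.hstack([a,b[:,:,:]])[:,:,::-1])"
```

```text
[ 0.6578301  -0.09981172  0.08046312] [-3.13957061e+00 -5.50845646e-04  1.75187122e+00] 0.2733827598836806 60.5133318901062 [-0.73112205 -0.29279095 -2.23388019]
4.22 cm [0.01 0.13 2.65] rot [-0.002 -0.001 -0.   ] rows 0.4
```

View pics/g2.png

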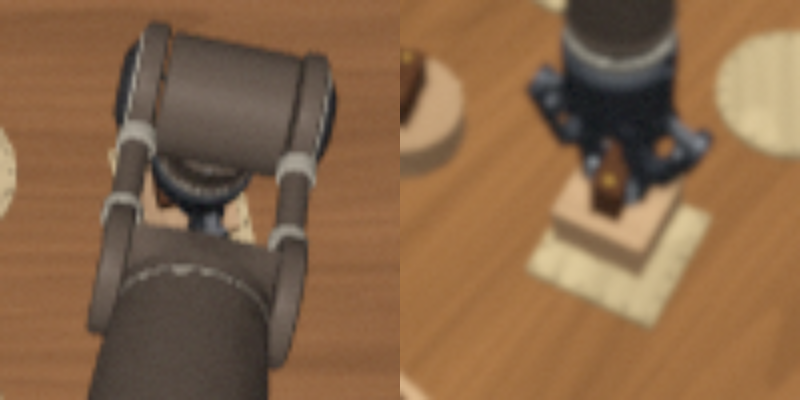

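The mould hovers above its base and matches its turn (scene block about (610,220), base about (620,265)). I lower it.

Call:
step_arm --increments "0 0.1 1 0 0 0 255;0 0.1 1.8 0 0 0 255;0 0.1 2.3 0 0 0 255;0 0.1 2.6 0 0 0 255;0 0.1 2.6 0 0 0 255"

```text
clock: 4.95
ee_pos: [0.6598, -0.0996, 0.0551]
eef_rot: [-3.141, -0.0, 1.752]
wrist_force: [0.0, -0.2, -2.3]
finger_gap: 0.272
finger_force: 60.7
```

```bash
python3 -c "
from h import *
s=state();print(s['ee_pos'],s['eef_rot'],s['wrist_force']);plan(.659,-.0995,.0544,100.4)"
```

```text
[ 0.65979374 -0.09957265  0.05506943] [-3.14142970e+00 -1.12554213e-04  1.75174663e+00] [ 0.02592597 -0.19748413 -2.30840912]
4.95 cm [ 0.02 -0.08  0.07] rot [-0.    -0.    -0.001] rows 0.0
```

Call:
step_arm --increments "0 -0.08 0.07 0 0 0 255;0 -0.08 0.07 0 0 0 255;0 -0.08 0.07 0 0 0 100;0 -0.08 0.07 0 0 0 100;0 -0.08 0.07 0 0 0 100;0 -0.08 -3 0 0 0 100;0 -0.08 -7 0 0 0 100;0 -0.08 -7 0 0 0 100"

```text
clock: 5.95
ee_pos: [0.6627, -0.1005, 0.1303]
eef_rot: [3.133, 0.004, 1.752]
wrist_force: [-0.1, 0.5, 0.5]
finger_gap: 0.605
finger_force: 0.0
```

```bash
python3 -c "
from h import *
plan(.4645,-.1165,.13,112)"
```

```text
5.95 cm [  1.99 -19.79  -0.15] rot [ 0.008  0.005 -0.203] rows 3.2
```

Call:
step_arm --increments "2 -19.5 0 0 0 -0.2 100;2 -19.5 0 0 0 -0.2 100;2 -19.5 0 0 0 -0.2 100;2 -19.5 0 0 0 -0.2 100;2 -19.5 0 0 0 -0.2 100"

```text
clock: 6.58
ee_pos: [0.4635, -0.1153, 0.1252]
eef_rot: [3.141, 0.0, 1.951]
wrist_force: [0.6, 0.7, 0.6]
finger_gap: 0.609
finger_force: 0.0
```

```bash
python3 -c "
from h import *
s=state();print(s['ee_pos'],s['eef_rot']);plan(.4645,-.1165,.046,112)
c=cam('top');s2=cam('scene')
print('block',stat(soft(c,(325,138,366,182),.048,lambda h:((h[...,0]<17)&(h[...,1]<125)&(h[...,2]>115))|dark(h)),4))
a=cv2.resize(c['img'][110:210,300:400],(400,400),interpolation=cv2.INTER_CUBIC);b=cv2.resize(s2['img'][195:295,275:375],(400,400),interpolation=cv2.INTER_CUBIC)
cv2.imwrite('pics/g3.png',np.hstack([a,b[:,:,:]])[:,:,::-1])"
```

```text
[ 0.46354175 -0.11530422  0.1251994 ] [3.14091852e+00 3.71303002e-04 1.95102076e+00]
6.58 cm [-0.14  0.04  7.92] rot [ 0.001  0.    -0.004] rows 1.3
block (array([ 0.6556, -0.0964]), np.float64(10.36), (0.07623462524414062, 0.07440725708007813), np.float64(0.0845))
```

View pics/g3.png

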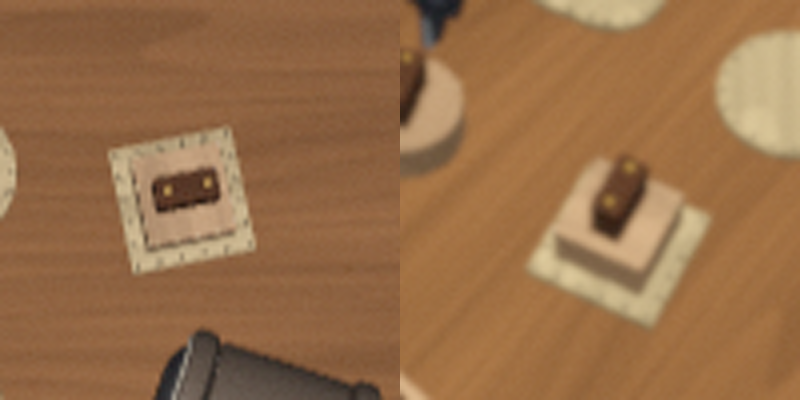

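```bash
cat >> h.py <<'E'
def top(h): return (h[...,0]<17)&(h[...,1]<112)&(h[...,2]>150)
def hullstat(c,box,z,fn,sym,k=6):
    P=soft(c,box,z,fn,k); H=cv2.convexHull((P*1e3).astype(np.float32)); M=cv2.moments(H); 
    return (np.array([M['m10'],M['m01']])/M['m00']/1e3).round(4),stat(P,sym)[1:]
E
python3 -c "
from h import *
c=cam('top');B=(325,138,366,182)
print(hullstat(c,B,.048,top,4)); print(hullstat(c,BASES['square'],.008,pale,4))
k=6;u0,v0,u1,v1=B
im=cv2.resize(c['img'][v0:v1,u0:u1],None,fx=k,fy=k,interpolation=cv2.INTER_CUBIC); m=top(cv2.cvtColor(im,cv2.COLOR_RGB2HSV).astype(int))
cv2.imwrite('pics/m.png',np.hstack([im[:,:,::-1],np.repeat(m[...,None]*255,3,2).astype(np.uint8)]))
s2=cam('scene'); print('scene',hullstat(s2,(305,225,355,280),.048,top,4),hullstat(s2,(300,230,357,282),.008,lambda h:pale(h)&(h[...,0]>16),4))
"
```

```text
(array([ 0.6565, -0.0964]), (np.float64(10.38), (0.07523329467773437, 0.07445232543945313), np.float64(0.0822)))
(array([ 0.6582, -0.0978]), (np.float64(10.45), (0.1050968994140625, 0.1038190185546875), np.float64(0.1195)))
scene (array([ 0.6579, -0.1004]), (np.float64(15.42), (0.07855247802734375, 0.07399402465820312), np.float64(0.0902))) (array([ 0.659, -0.101]), (np.float64(18.95), (0.10633223876953125, 0.10593133544921875), np.float64(0.1337)))
```

View pics/m.png

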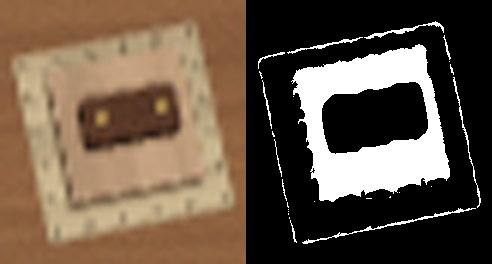

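The square mould sits turned to match (10.4° against 10.45°) and is centred within about 1 mm. Now the big round mould.

Call:
step_arm --increments "-0.2 0 3 0 0 0 100;-0.2 0 5.5 0 0 0 100;-0.2 0 7.2 0 0 0 100;-0.2 0 7.9 0 0 0 100;-0.2 0 7.9 0 0 0 100;-0.2 0 7.9 0 0 0 255;-0.2 0 7.9 0 0 0 255;-0.2 0 7.9 0 0 0 255"

```text
clock: 7.78
ee_pos: [0.4652, -0.1174, 0.0473]
eef_rot: [3.14, 0.001, 1.952]
wrist_force: [-0.2, -0.9, 3.9]
finger_gap: 0.274
finger_force: 60.1
```

Call:
step_arm --increments "0 0 0 0 0 0 255;0 0 0 0 0 0 255;0 0 0 0 0 0 255"

```text
clock: 8.15
ee_pos: [0.4652, -0.1174, 0.0473]
eef_rot: [3.14, 0.001, 1.952]
wrist_force: [-0.4, 0.2, 5.3]
finger_gap: 0.271
finger_force: 60.5
```

```bash
python3 -c "
from h import *
s=state();print(s['ee_pos'],s['eef_rot'],s['finger_force'])
plan(.6848,.0948,.085,112)"
```

```text
[ 0.46519743 -0.11740085  0.04725422] [3.14029330e+00 1.28047110e-03 1.95182246e+00] 60.494765639305115
8.15 cm [11.53 28.28 -3.75] rot [ 0.001  0.001 -0.003] rows 4.9
```

Call:
step_arm --increments "0 0 -6 0 0 0 255;0 0 -10 0 0 0 255;2.2 5.5 -11 0 0 0 255;4.5 11 -11 0 0 0 255;6.6 16.5 -11 0 0 0 255;8.8 22 -10 0 0 0 255;11.5 28.3 -6 0 0 0 255;11.5 28.3 -3.8 0 0 0 255"

```text
clock: 9.15
ee_pos: [0.6859, 0.098, 0.0825]
eef_rot: [3.14, -0.0, 1.954]
wrist_force: [-1.3, 0.2, -2.5]
finger_gap: 0.268
finger_force: 61.0
```

Call:
step_arm --increments "0 0 0 0 0 0 255;0 0 0 0 0 0 255;0 0 0 0 0 0 255"

```text
clock: 9.52
ee_pos: [0.6849, 0.0941, 0.0859]
eef_rot: [3.139, 0.001, 1.951]
wrist_force: [0.3, -0.5, -2.6]
finger_gap: 0.274
finger_force: 60.8
```

```bash
python3 -c "
from h import *
s=state();print(s['ee_pos'],s['eef_rot'],s['wrist_force'])
plan(.6848,.0948,.0565,112)"
```

```text
[0.68493237 0.09414994 0.08594965] [3.13944539e+00 8.04800741e-04 1.95076062e+00] [ 0.2629734  -0.49479266 -2.64643314]
9.53 cm [0.07 0.01 2.94] rot [ 0.002  0.001 -0.004] rows 0.5
```

Call:
step_arm --increments "0.07 0 1 0.002 0.001 0 255;0.07 0 2 0.002 0.001 0 255;0.07 0 2.7 0.002 0.001 0 255;0.07 0 2.95 0.002 0.001 0 255;0.07 0 2.95 0.002 0.001 0 255;0.07 0 2.95 0.002 0.001 0 255"

```text
clock: 10.28
ee_pos: [0.6835, 0.0955, 0.0555]
eef_rot: [-3.138, -0.001, 1.952]
wrist_force: [-4.8, -1.2, 6.3]
finger_gap: 0.27
finger_force: 62.0
```

```bash
python3 -c "
from h import *
s=state();print(s['ee_pos'],s['eef_rot'],s['wrist_force'])
plan(.6848,.0948,.0555,112)"
```

```text
[0.68350791 0.09547344 0.05553417] [-3.13802934e+00 -1.26007247e-03  1.95185669e+00] [-4.84074343 -1.24804668  6.29634757]
10.28 cm [-0.11  0.09  0.  ] rot [-0.004 -0.001 -0.003] rows 0.0
```

Call:
step_arm --increments "-0.1 0.1 -0.1 -0.003 0 0 255;-0.1 0.1 -0.1 -0.003 0 0 255;-0.1 0.1 -0.1 -0.003 0 0 255"

```text
clock: 10.65
ee_pos: [0.6858, 0.0951, 0.0554]
eef_rot: [3.14, -0.001, 1.952]
wrist_force: [1.2, 0.5, -1.8]
finger_gap: 0.271
finger_force: 61.1
```

```bash
python3 -c "
from h import *
s=state();print(s['ee_pos'],s['eef_rot'],s['wrist_force'])
plan(.6848,.0948,.0555,112)"
```

```text
[0.68581052 0.09507449 0.05544687] [ 3.13963261e+00 -7.05137066e-04  1.95177836e+00] [ 1.20508115  0.48258689 -1.78409623]
10.65 cm [ 0.01 -0.1  -0.01] rot [ 0.002 -0.001 -0.003] rows 0.0
```

Call:
step_arm --increments "0 -0.06 0 0.001 0 0 255;0 -0.06 0.02 0.001 0 0 255;0 -0.06 0.02 0.001 0 0 100;0 -0.06 0.02 0.001 0 0 100;0 -0.06 0.02 0.001 0 0 100;0 -0.06 -3 0.001 0 0 100;0 -0.06 -7.5 0.001 0 0 100;0 -0.06 -7.5 0.001 0 0 100"

```text
clock: 11.65
ee_pos: [0.6889, 0.0951, 0.1366]
eef_rot: [3.131, 0.002, 1.952]
wrist_force: [0.6, 0.1, -0.6]
finger_gap: 0.608
finger_force: 0.0
```

```bash
python3 -c "
from h import *
plan(.6203,-.321,.14,174.4)"
```

```text
11.65 cm [-36.07 -21.83  -0.48] rot [ 0.008  0.008 -1.092] rows 6.7
```

Call:
step_arm --increments "-36 -21.6 0 0 0 -1.09 100;-36 -21.6 0 0 0 -1.09 100;-36 -21.6 0 0 0 -1.09 100;-36 -21.6 0 0 0 -1.09 100;-36 -21.6 0 0 0 -1.09 100;-36 -21.6 0 0 0 -1.09 100;-36 -21.6 0 0 0 -1.09 100;-36 -21.6 0 0 0 -1.09 100"

```text
clock: 12.65
ee_pos: [0.6165, -0.324, 0.1295]
eef_rot: [3.141, -0.001, 3.036]
wrist_force: [-0.5, 0.1, 0.8]
finger_gap: 0.609
finger_force: 0.0
```

Call:
step_arm --increments "0 0 0 0 0 0 100;0 0 0 0 0 0 100"

```text
clock: 12.9
ee_pos: [0.6182, -0.318, 0.1298]
eef_rot: [3.14, -0.001, 3.043]
wrist_force: [-0.5, -0.3, -0.8]
finger_gap: 0.609
finger_force: 0.0
```

```bash
python3 -c "
from h import *
s=state();print(s['ee_pos'],s['eef_rot'])
plan(.6203,-.321,.046,174.4)
c=cam('top');s2=cam('scene')
print(hullstat(c,(265,130,312,178),.048,top,2),hullstat(c,BASES['big'],.008,pale,2))
a=cv2.resize(c['img'][110:210,240:340],(400,400),interpolation=cv2.INTER_CUBIC);b=cv2.resize(s2['img'][165:265,325:425],(400,400),interpolation=cv2.INTER_CUBIC)
cv2.imwrite('pics/g4.png',np.hstack([a,b])[:,:,::-1])"
```

```text
[ 0.6181599  -0.31795117  0.12984317] [ 3.13975556e+00 -1.49899535e-03  3.04342198e+00]
12.9 cm [-0.26 -0.3   8.38] rot [ 0.002 -0.001 -0.   ] rows 1.3
(array([0.6822, 0.0965]), (np.float64(-34.01), (0.08975505981445313, 0.08885059814453125), np.float64(0.089))) (array([0.684 , 0.0966]), (np.float64(-0.45), (0.12203011474609375, 0.1198045166015625), np.float64(0.1212)))
```

View pics/g4.png

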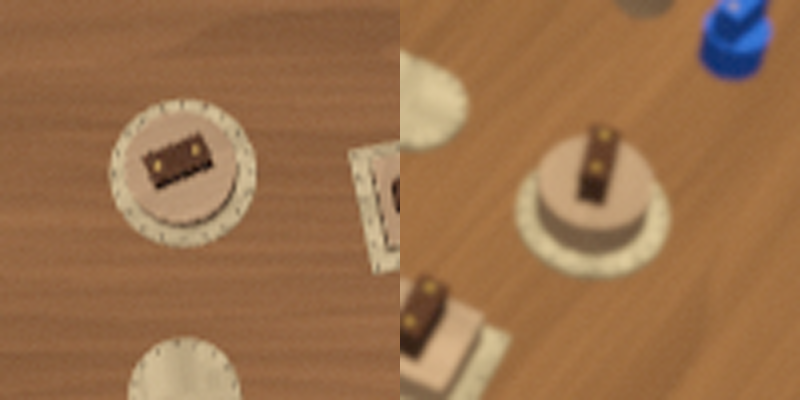

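Big round mould: the border looks even all round, with the block centre 1.8 mm low in x, which I'll allow for. Next, the oval grasp.

Call:
step_arm --increments "-0.3 -0.3 0 0.001 0 0 100;-0.3 -0.3 3 0.001 0 0 100;-0.3 -0.3 5.5 0.001 0 0 100;-0.3 -0.3 7.5 0.001 0 0 100;-0.3 -0.3 8.4 0.001 0 0 100;-0.3 -0.3 8.4 0.001 0 0 100"

```text
clock: 13.75
ee_pos: [0.6206, -0.3227, 0.0458]
eef_rot: [3.141, -0.001, 3.042]
wrist_force: [0.2, 0.3, 0.5]
finger_gap: 0.611
finger_force: 0.0
```

Call:
step_arm --increments "0 0 0 0 0 0 100;0 0 0 0 0 0 255;0 0 0 0 0 0 255;0 0 0 0 0 0 255;0 0 0 0 0 0 255;0 0 0 0 0 0 255"

```text
clock: 14.5
ee_pos: [0.6215, -0.3231, 0.0476]
eef_rot: [-3.141, 0.001, 3.042]
wrist_force: [-0.1, 2.5, 5.4]
finger_gap: 0.27
finger_force: 59.5
```

```bash
python3 -c "
from h import *
s=state();print(s['ee_pos'],s['eef_rot'],s['finger_force'],s['wrist_force'])
plan(.4859,.0927,.09,188.4)"
```

```text
[ 0.62150448 -0.32310351  0.04761861] [-3.14113575e+00  1.01613873e-03  3.04177879e+00] 59.521658420562744 [-0.13513703  2.51649015  5.41207099]
14.5 cm [17.63 40.02 -4.27] rot [-0.001  0.001 -0.246] rows 7.0
```

Call:
step_arm --increments "0 0 -6 0 0 0 255;0 0 -11 0 0 0 255;2.5 5.7 -11 0 0 0 255;5 11.4 -11 0 0 -0.05 255;7.5 17 -11 0 0 -0.1 255;10 22.7 -11 0 0 -0.15 255;12.5 28.4 -11 0 0 -0.2 255;14.5 33 -11 0 0 -0.246 255"

```text
clock: 15.5
ee_pos: [0.5072, 0.0217, 0.1553]
eef_rot: [3.141, -0.003, -2.993]
wrist_force: [-0.3, 0.1, -1.8]
finger_gap: 0.27
finger_force: 59.8
```

Call:
step_arm --increments "3.1 7 2 0 0 0 255;3.1 7 5 0 0 0 255;3.1 7 6.5 0 0 0 255;3.1 7 6.5 0 0 0 255;3.1 7 6.5 0 0 0 255"

```text
clock: 16.12
ee_pos: [0.4702, 0.0837, 0.0923]
eef_rot: [-3.141, 0.002, -2.997]
wrist_force: [-0.1, -1.0, -2.8]
finger_gap: 0.272
finger_force: 60.1
```

```bash
python3 -c "
from h import *
s=state();print(s['ee_pos'],s['eef_rot'],s['finger_force'],s['wrist_force'])
plan(.4859,.0927,.0565,188.4)"
```

```text
[0.47024299 0.08371339 0.09225767] [-3.14116642e+00  1.63516749e-03 -2.99681845e+00] 60.05809485912323 [-0.06112574 -0.99746595 -2.8376778 ]
16.12 cm [-1.67  0.66  3.58] rot [-0.     0.002 -0.002] rows 0.6
```

Call:
step_arm --increments "-1.67 0.66 0 0 0.001 0 255;-1.67 0.66 1.5 0 0.001 0 255;-1.67 0.66 2.8 0 0.001 0 255;-1.67 0.66 3.2 0 0.001 0 255;-1.67 0.66 3.2 0 0.001 0 255;-1.67 0.66 3.2 0 0.001 0 255"

```text
clock: 16.88
ee_pos: [0.4842, 0.0935, 0.0596]
eef_rot: [-3.142, -0.001, -2.995]
wrist_force: [0.1, 0.2, -3.0]
finger_gap: 0.27
finger_force: 60.1
```

```bash
python3 -c "
from h import *
s=state();print(s['ee_pos'],s['eef_rot'],s['finger_force'],s['wrist_force'])
plan(.4859,.0927,.0558,188.4)"
```

```text
[0.48418932 0.09350593 0.05960391] [-3.14155947e+00 -1.10563013e-03 -2.99542411e+00] 60.069265365600586 [ 0.06269534  0.15370259 -3.03518907]
16.88 cm [-0.16 -0.1   0.38] rot [-0.    -0.001 -0.   ] rows 0.1
```

Call:
step_arm --increments "-0.15 -0.1 0.1 0 0 0 255;-0.15 -0.1 0.3 0 0 0 255;-0.15 -0.1 0.38 0 0 0 255;-0.15 -0.1 0.38 0 0 0 255"

```text
clock: 17.38
ee_pos: [0.4857, 0.0928, 0.0556]
eef_rot: [3.142, -0.001, -2.995]
wrist_force: [0.3, 0.0, -3.1]
finger_gap: 0.273
finger_force: 60.0
```

```bash
python3 -c "
from h import *
s=state();print(s['ee_pos'],s['eef_rot'],s['finger_force'],s['wrist_force'])
plan(.4859,.0927,.0558,188.4)"
```

```text
[0.48566497 0.09279552 0.05563162] [ 3.14158449e+00 -1.49211263e-03 -2.99533533e+00] 60.008883476257324 [ 0.27009211  0.04218793 -3.0802125 ]
17.38 cm [-0.02 -0.01 -0.02] rot [ 0.    -0.001 -0.   ] rows 0.0
```

Call:
step_arm --increments "0 0 0.05 0 0 0 255;0 0 0.08 0 0 0 255;0 0 0.08 0 0 0 100;0 0 0.08 0 0 0 100;0 0 0.08 0 0 0 100;0 0 -3 0 0 0 100;0 0 -8 0 0 0 100;0 0 -8 0 0 0 100"

```text
clock: 18.38
ee_pos: [0.4899, 0.0932, 0.1399]
eef_rot: [-3.141, 0.008, -2.995]
wrist_force: [0.0, 0.4, 0.1]
finger_gap: 0.61
finger_force: 0.0
```

```bash
python3 -c "
from h import *
plan(.588,.322,.14,165)
c=cam('top'); P=cloud(c); v,u=np.nonzero(P[165:200,195:235,2]>.03); 
B=(196,166,230,198)
print('bartop', [b[:5] for b in blobs(c,(P[:,:,2]>.066)&(np.add.outer(np.arange(400)*0,np.arange(640))<228)&(np.add.outer(np.arange(400)*0,np.arange(640))>196)&(np.add.outer(np.arange(400),np.arange(640)*0)>167)&(np.add.outer(np.arange(400),np.arange(640)*0)<198),.078)])
print('all hull',hullstat(c,B,.04,lambda h:pale(h)|dark(h),2))
k=12;u0,v0,u1,v1=B
im=cv2.resize(c['img'][v0:v1,u0:u1],None,fx=k,fy=k,interpolation=cv2.INTER_CUBIC)
s=cam('scene'); im2=cv2.resize(s['img'][135:172,370:404],None,fx=k,fy=k,interpolation=cv2.INTER_CUBIC)[:384]
cv2.imwrite('pics/s1.png',cv2.hconcat([im,cv2.resize(im2,(384,384))])[:,:,::-1])"
```

```text
18.38 cm [-13.04  21.2    0.09] rot [0.001 0.008 0.408] rows 4.0
bartop [(array([210.6, 180.8]), np.int32(132), array([0.5886, 0.3248]), array([0.0576, 0.0298]), np.float64(-16.6))]
all hull (array([0.5882, 0.3251]), (np.float64(4.64), (0.05508238525390625, 0.04838210144042969), np.float64(0.0542)))
```

View pics/s1.png

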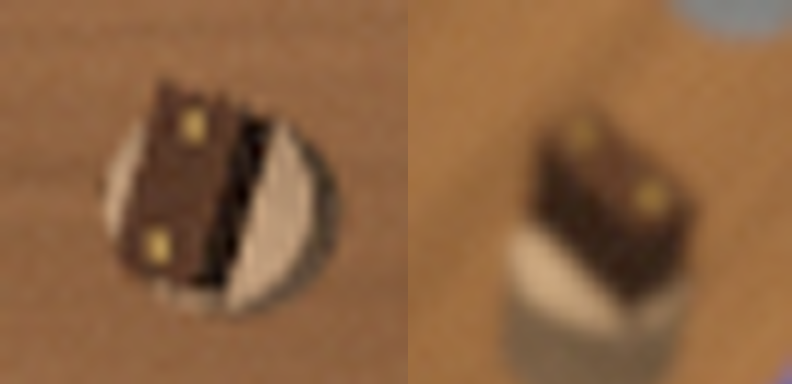

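```bash
python3 -c "
from h import *
c=cam('top');print(ray(c,[210.2,180.96],.078),ray(c,[212.96,182.46],.04))
plan(.590,.321,.14,163.2)
print(hullstat(c,(270,190,308,236),.048,top,2),hullstat(c,BASES['oval'],.008,pale,2))"
```

```text
[[0.58794341 0.32608187 0.078     ]] [[0.58711376 0.32594093 0.04      ]]
18.52 cm [-13.7   21.06  -0.54] rot [-0.001 -0.003  0.439] rows 4.0
(array([0.4457, 0.0905]), (np.float64(-84.04), (0.0426784912109375, 0.02311139678955078), np.float64(0.0351))) (array([0.4466, 0.0903]), (np.float64(-64.15), (0.08541906127929688, 0.049456845092773434), np.float64(0.0668)))
```

Call:
step_arm --increments "-13.7 21.4 -0.4 0 0 0.44 100;-13.7 21.4 -0.4 0 0 0.44 100;-13.7 21.4 -0.4 0 0 0.44 100;-13.7 21.4 -0.4 0 0 0.44 100;-13.7 21.4 -0.4 0 0 0.44 100;-13.7 21.4 -0.4 0 0 0.44 100;-13.7 21.4 -0.4 0 0 0.44 100"

```text
clock: 19.4
ee_pos: [0.5888, 0.3226, 0.1381]
eef_rot: [-3.138, -0.004, 2.847]
wrist_force: [-0.0, 0.5, -0.1]
finger_gap: 0.61
finger_force: 0.0
```

```bash
python3 -c "
from h import *
s=state();print(s['ee_pos'],s['eef_rot'])
plan(.5895,.324,.047,163.2)
c=cam('top');s2=cam('scene')
print(hullstat(c,(270,190,308,236),.048,top,2),hullstat(c,BASES['oval'],.008,pale,2))
a=cv2.resize(c['img'][165:265,235:335],(400,400),interpolation=cv2.INTER_CUBIC);b=cv2.resize(s2['img'][125:225,300:400],(400,400),interpolation=cv2.INTER_CUBIC)
cv2.imwrite('pics/g5.png',np.hstack([a,b])[:,:,::-1])"
```

```text
[0.58883956 0.32262484 0.13805929] [-3.13836429 -0.003631    2.84681178]
19.4 cm [-0.06  0.18  9.11] rot [-0.003 -0.004 -0.002] rows 1.5
(array([0.4827, 0.0929]), (np.float64(9.04), (0.10034103393554687, 0.0616920654296875), np.float64(0.0858))) (array([0.4836, 0.0949]), (np.float64(8.67), (0.13135626220703125, 0.0913315673828125), np.float64(0.1169)))
```

View pics/g5.png

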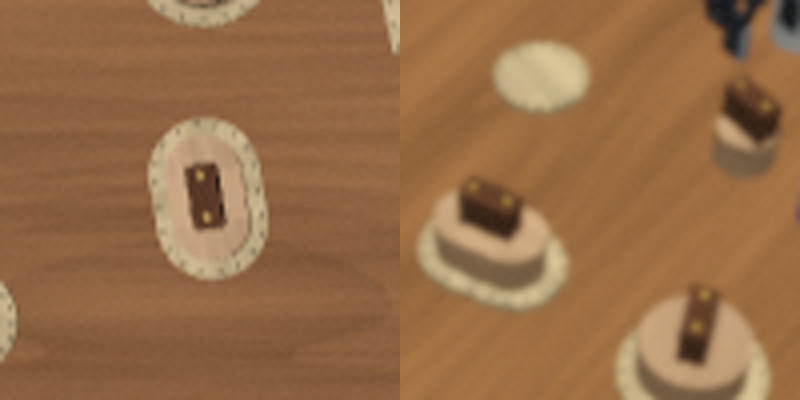

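Call:
step_arm --increments "-0.1 0.2 3 0 0 0 100;-0.1 0.2 5.5 0 0 0 100;-0.1 0.2 8 0 0 0 100;-0.1 0.2 9.1 0 0 0 100;-0.1 0.2 9.1 0 0 0 100;-0.1 0.2 9.1 0 0 0 100"

```text
clock: 20.25
ee_pos: [0.5926, 0.3263, 0.0499]
eef_rot: [3.141, 0.0, 2.847]
wrist_force: [0.4, 0.2, 0.3]
finger_gap: 0.609
finger_force: 0.0
```

```bash
python3 -c "
from h import *
s=state();print(s['ee_pos'],s['eef_rot'])
plan(.590,.3245,.047,163.2)"
```

```text
[0.59261113 0.3262633  0.04987044] [3.14067039e+00 4.12358279e-04 2.84745721e+00]
20.25 cm [ 0.2  -0.24  0.29] rot [ 0.001  0.    -0.001] rows 0.1
```

Call:
step_arm --increments "0.2 -0.15 0.3 0 0 0 100;0.2 -0.15 0.3 0 0 0 100;0.2 -0.15 0.3 0 0 0 255;0.2 -0.15 0.3 0 0 0 255;0.2 -0.15 0.3 0 0 0 255;0.2 -0.15 0.3 0 0 0 255;0.2 -0.15 0.3 0 0 0 255;0.2 -0.15 0.3 0 0 0 255"

```text
clock: 21.25
ee_pos: [0.5896, 0.3254, 0.0458]
eef_rot: [3.142, -0.001, 2.848]
wrist_force: [0.5, 1.3, 1.6]
finger_gap: 0.276
finger_force: 59.1
```

```bash
python3 -c "
from h import *
s=state();print(s['ee_pos'],s['eef_rot'],s['finger_force'],s['wrist_force'])
plan(.3897,.2927,.09,163.2)"
```

```text
[0.58962466 0.32540738 0.04581579] [ 3.14153878e+00 -6.44930880e-04  2.84777011e+00] 59.09313440322876 [0.50406268 1.34929842 1.61269673]
21.25 cm [18.19 -8.92 -4.41] rot [ 0.    -0.001 -0.001] rows 3.3
```

Call:
step_arm --increments "0 0 -5 0 0 0 255;0 0 -7 0 0 0 255;5 -2.5 -7 0 0 0 255;10 -5 -7 0 0 0 255;15 -7.5 -7 0 0 0 255;18.2 -8.9 -5 0 0 0 255;18.2 -8.9 -3.4 0 0 0 255;18.2 -8.9 -3.4 0 0 0 255"

```text
clock: 22.25
ee_pos: [0.3889, 0.2923, 0.0786]
eef_rot: [-3.139, -0.002, 2.848]
wrist_force: [1.0, -0.4, -1.3]
finger_gap: 0.27
finger_force: 59.2
```

Call:
step_arm --increments "0 0 0 0 0 0 255;0 0 0 0 0 0 255;0 0 0 0 0 0 255"

```text
clock: 22.62
ee_pos: [0.3903, 0.2931, 0.0802]
eef_rot: [3.141, -0.0, 2.847]
wrist_force: [-0.1, -0.2, -1.0]
finger_gap: 0.269
finger_force: 59.2
```

```bash
python3 -c "
from h import *
s=state();print(s['ee_pos'],s['eef_rot'],s['finger_force'],s['wrist_force'])
plan(.3897,.2927,.0545,163.2)"
```

```text
[0.39029304 0.29307325 0.08024984] [ 3.14123043e+00 -4.79268956e-04  2.84731342e+00] 59.201794266700745 [-0.13273641 -0.20133474 -1.02181161]
22.62 cm [ 0.04 -0.05  2.57] rot [ 0.    -0.    -0.001] rows 0.4
```

Call:
step_arm --increments "0 0 1 0 0 0 255;0 0 1.8 0 0 0 255;0 0 2.3 0 0 0 255;0 0 2.4 0 0 0 255;0 0 2.4 0 0 0 255;0 0 2.5 0 0 0 255;0 0 2.5 0 0 0 255"

```text
clock: 23.5
ee_pos: [0.3894, 0.2928, 0.0549]
eef_rot: [-3.141, -0.001, 2.848]
wrist_force: [0.6, -0.3, -2.3]
finger_gap: 0.273
finger_force: 59.2
```

```bash
python3 -c "
from h import *
s=state();print(s['ee_pos'],s['eef_rot'],s['finger_force'],s['wrist_force'])
plan(.3897,.2927,.054,163.2)"
```

```text
[0.38936016 0.29283056 0.05489291] [-3.14123690e+00 -1.13983552e-03  2.84778967e+00] 59.20057833194733 [ 0.55875079 -0.3294143  -2.28041852]
23.5 cm [-0.04 -0.    0.09] rot [-0.    -0.001 -0.001] rows 0.0
```

Call:
step_arm --increments "0 0 0.09 0 0 0 255;0 0 0.1 0 0 0 255;0 0 0.1 0 0 0 100;0 0 0.1 0 0 0 100;0 0 0.1 0 0 0 100;0 0 -3 0 0 0 100;0 0 -8 0 0 0 100;0 0 -10 0 0 0 100"

```text
clock: 24.5
ee_pos: [0.3912, 0.2938, 0.1579]
eef_rot: [3.138, 0.002, 2.848]
wrist_force: [0.0, 0.1, -0.3]
finger_gap: 0.609
finger_force: 0.0
```

Call:
step_arm --increments "2 12 -4 0 0 0 100;2 18 -4 0 0 0 100;2 22 -4 0 0 0 100;2 22 -4 0 0 0 100;2 22 -4 0 0 0 100"

```text
clock: 25.12
ee_pos: [0.4344, 0.5119, 0.1948]
eef_rot: [3.14, -0.001, 2.85]
wrist_force: [-0.1, -0.3, 0.3]
finger_gap: 0.613
finger_force: 0.0
```

```bash
cat > chk.py <<'E'
from h import *
for n in('top','scene'):
    c=cam(n)
    P=cloud(c)
    hsv=cv2.cvtColor(c['img'],cv2.COLOR_RGB2HSV).astype(int); 
    X=dict(big=(.685,.095,.057,2),square=(.6595,-.099,.057,4),oval=(.485,.094,.063,2),small=(.389,.2925,.041,2))
    for k,(x,y,r,sy) in X.items():
        def box(z,r):
            q=np.array([[x+a*r,y+b*r,z] for a in(-1,1) for b in(-1,1)])
            p=cv2.projectPoints(q,c['rvec'],c['tvec'],c['mtx'],None)[0][:,0]; lo=np.floor(p.min(0)).astype(int)-3; hi=np.ceil(p.max(0)).astype(int)+4
            return (*lo,*hi)
        # block's top face: central hull ; base: pale region hull
        a=hullstat(c,box(.048,r-.015),.048,top,sy); b=hullstat(c,box(.008,r),.008,pale,sy)
        print(n,k,'block',a[0],a[1][:2],'base',b[0],b[1][:2],'off mm',((a[0]-b[0])*1e3).round(1))
    print(n,'block z',[float(np.nanmedian(P[...,2][(abs(P[...,0]-x)<.03)&(abs(P[...,1]-y)<.03)&(P[...,2]>.035)&(P[...,2]<.06)]).round(4)) for x,y,r,s in X.values()])
    if n=='top': t=c
    else: cv2.imwrite('pics/fin.png',np.vstack([t['img'][115:275,190:390],c['img'][120:280,250:450]])[:,:,::-1].repeat(2,0).repeat(2,1)[:640][:600])
E
python3 chk.py; python3 -c "
from h import *
print(state()['ee_pos'],state()['clock'])"
```

```text
top big block [0.6822 0.0965] (np.float64(-42.6), (0.08898058471679687, 0.08786951904296875)) base [0.684  0.0966] (np.float64(-4.32), (0.121470068359375, 0.11981004638671874)) off mm [-1.8 -0.1]
top square block [ 0.6566 -0.0967] (np.float64(10.2), (0.07644222412109375, 0.07478196411132812)) base [ 0.6583 -0.0977] (np.float64(10.52), (0.10489215087890626, 0.10374237060546875)) off mm [-1.7  1. ]
top oval block [0.4828 0.0928] (np.float64(9.17), (0.1011519775390625, 0.061322503662109375)) base [0.4835 0.0949] (np.float64(8.59), (0.13132191162109375, 0.09137643432617187)) off mm [-0.7 -2.1]
top small block [0.3813 0.2761] (np.float64(-16.42), (0.04702303466796875, 0.015034915161132813)) base [0.3873 0.2929] (np.float64(28.26), (0.08721599731445312, 0.08496156616210937)) off mm [ -6.  -16.8]
top block z [0.048, 0.0479, 0.0478, 0.0476]
scene big block [0.6831 0.0926] (np.float64(28.09), (0.092921826171875, 0.08500316772460938)) base [0.6825 0.0974] (np.float64(63.48), (0.1340926025390625, 0.1211179443359375)) off mm [ 0.6 -4.8]
scene square block [ 0.6574 -0.1008] (np.float64(13.95), (0.0777841552734375, 0.0759166259765625)) base [ 0.6581 -0.0981] (np.float64(13.88), (0.1128060546875, 0.10548026123046875)) off mm [-0.7 -2.7]
scene oval block [0.4855 0.0885] (np.float64(18.29), (0.09835097045898437, 0.06061643676757812)) base [0.4811 0.0953] (np.float64(12.92), (0.13030858154296876, 0.10702734375)) off mm [ 4.4 -6.8]
scene small block [0.3809 0.273 ] (np.float64(-18.2), (0.04465328979492188, 0.020356703186035156)) base [0.3863 0.2894] (np.float64(-6.01), (0.08955850219726562, 0.08549843139648437)) off mm [ -5.4 -16.4]
scene block z [0.0475, 0.0479, 0.0473, 0.0472]
[0.43344009 0.50855983 0.19379678] 25.225
```

View pics/fin.png

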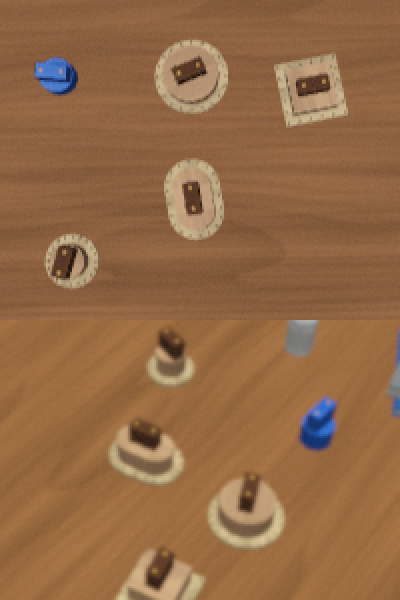

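```bash
python3 -c "
from h import *
c=cam('top'); u0,v0,u1,v1=208,228,244,262;k=16
im=cv2.resize(c['img'][v0:v1,u0:u1],None,fx=k,fy=k,interpolation=cv2.INTER_CUBIC)
cv2.imwrite('pics/sm.png',im[:,:,::-1])
for q in [(.3873,.2929,.048),(.3873,.2929,.008),(.3873,.2929,.086)]:
    p=cv2.projectPoints(np.array([q]),c['rvec'],c['tvec'],c['mtx'],None)[0].ravel(); print(q,(p-[u0,v0]+.5)*k)
p=cv2.projectPoints(np.array([[.3873,.2929-.028,.048]]),c['rvec'],c['tvec'],c['mtx'],None)[0].ravel(); print((p-[u0,v0]+.5)*k)"
```

```text
(0.3873, 0.2929, 0.048) [247.19569481 288.01878306]
(0.3873, 0.2929, 0.008) [286.94188134 281.02019741]
(0.3873, 0.2929, 0.086) [207.35568547 295.03388921]
[390.20161526 285.6527711 ]
```

View pics/sm.png

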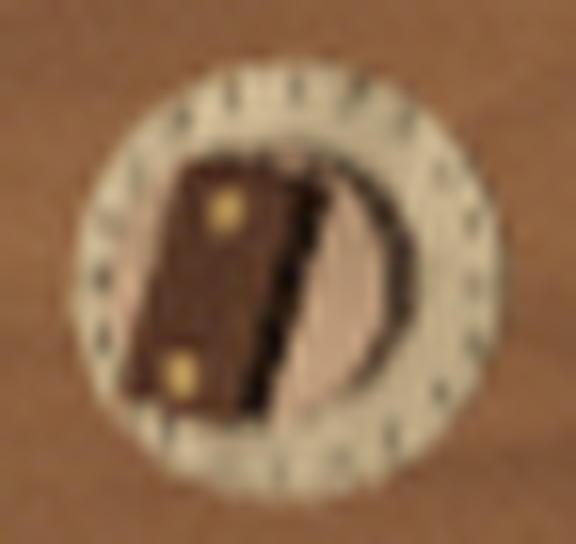

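Small mould: peg midpoint (203,290) against an expected (207,295), so it is within about 1.3 mm. I cross-check the others by their pegs before deciding whether to mend.

```bash
python3 -c "
from h import *
for n in('top','scene'):
  c=cam(n)
  B=dict(big=(.6839,.0966),square=(.6582,-.0978),oval=(.4835,.0949),small=(.3872,.2931)) if n=='top' else dict(big=(.6851,.0926),square=(.6594,-.1017),oval=(.4854,.0913),small=(.3881,.289))
  for k_,(x,y) in B.items():
    p=cv2.projectPoints(np.array([[x,y,.086]]),c['rvec'],c['tvec'],c['mtx'],None)[0].ravel(); u0,v0=(p-14).astype(int);k=8
    im=cv2.resize(c['img'][v0:v0+28,u0:u0+28],None,fx=k,fy=k,interpolation=cv2.INTER_CUBIC); h=cv2.cvtColor(im,cv2.COLOR_RGB2HSV).astype(int)
    m=(h[...,0]>14)&(h[...,1]>100)&(h[...,2]>105); mm=dark(h).astype(np.uint8)
    hull=np.zeros_like(mm); cs,_=cv2.findContours(mm,0,2); cv2.fillConvexPoly(hull,cv2.convexHull(max(cs,key=cv2.contourArea)),1)
    hull=cv2.erode(hull,np.ones((9,9)))
    nn,l,s,ce=cv2.connectedComponentsWithStats((m&(hull>0)).astype(np.uint8)); o=np.argsort(-s[1:,4])[:2]+1
    w=ray(c,(ce[o]+.5)/k-.5+[u0,v0],.086)[:,:2]
    print(n,k_,s[o,4],'sep',np.linalg.norm(w[0]-w[-1]).round(4),'off mm',((w.mean(0)-[x,y])*1e3).round(1))
"
```

```text
top big [368 348] sep 0.0317 off mm [-1.1  0.1]
top square [380 356] sep 0.0316 off mm [-1.   0.4]
top oval [377 360] sep 0.0326 off mm [-0.7 -1.3]
top small [397 392] sep 0.0318 off mm [0.3 0.4]
scene big [593 437] sep 0.0301 off mm [-2.1  1.5]
scene square [711 642] sep 0.0311 off mm [-2.4  2.5]
scene oval [610 248] sep 0.0291 off mm [-1.4 -0.3]
scene small [537 159] sep 0.0278 off mm [0.2 0.5]
```

All four are within about 1.5 mm by the top camera's pegs, with the block tops level at 0.048 m (40 mm block on an 8 mm base). I'm handing in.

```bash
python3 -c "
from workcell import *
print(state()['wrist_force'],state()['dq'].round(3));print(finish_job())"
```

```text
[0.41886917 0.06620555 0.10714798] [-0.003 -0.005 -0.003  0.002 -0.002  0.   ]
the job is handed in; nothing more can be done
None
```

All four moulds are set down flat on their own bases, released and handed in after about 26 s on the clock; the best measurements (top camera) put them 0.5–2.2 mm off centre (the cruder scene camera read up to 3.5 mm), the oval and square are turned to within about 0.6° of their bases, and I never went near the mug or glue bottle.

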